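Clear the bark out of the ball dish and offer it to the courtyard

ROBOT

A 7-joint arm with a two-finger parallel gripper is mounted at the origin on the work surface. World frame = base frame: x ahead of the robot, y to its left, z up, the work surface at z = 0. Lengths are in m, angles in rad, forces in N, time in s.
With the tool pointing down it reaches from about 0.4 to 0.85 m from the base axis. Payload 10.4 kg.
Tool frame: the origin (TCP) lies between the finger pads, 19 mm behind the fingertips; this is the grasp point; z points along the fingers, y is the line along which they close (so a half turn about z gives the same grasp; the last joint's range is limited). The gripper opens to 85 mm and grips with 20 to 120 N. Pads are 22 mm wide; open, the fingers measure 114 mm over their backs; the gripper's body (76 mm by 85 mm) begins 54 mm behind the grasp point. The pads swing forward as they close: fully open they stand 13 mm farther back than shut.
Start: joints at [-1.179, 0.332, -0.065, 1.46, 0.022, 1.35, -0.088], TCP at [0.252, 0.572, 0.25] pointing down, gripper open.
Joint ranges: [-2.6, 2.6], [-0.5, 2.12], [-1.47, 1.34], [0.16, 2.42], [-1.27, 4.41], [0.06, 2.06], [-2.6, 2.6]. Speed limits (rad/s): [2.22, 2.22, 2.79, 2.79, 3.14, 3.14, 3.14].

INTERFACE

Orientations are given as a unit quaternion [w, x, y, z].
In Python, from plant import ctrl gives the robot as it stands.
- The arm moves only by the tool step_arm, never from a script. Its argument "motion" is a list that holds one entry, the list of rows, each a list of 7 numbers: the turn, a rotation vector about the world's x, y, z as a fraction of full scale, then the shift along the world's x, y, z as a fraction of full scale, then the opening, from -1 (shut) to 1 (fully open). A call has 1 to 5 rows; each row is the pose to reach, as a shift and turn from the pose commanded when the call began; what a row does not reach only later rows make up. Full scale, the value 1, is 0.3 m for a shift and 1.5 rad for a turn. A row lasts 1/8 s, in which the tool goes at most 62.5 mm and 10.7 degrees, less where a joint would pass 70% of its speed; a pose out of reach is approached as far as the arm can. A call with a number of a shift or a turn outside -1 to 1 is refused whole. A call with a gripper value outside its range is refused whole. The fingers move at their own pace and stop on an object; "squeeze" is the grip in N (left out, the last holds). Time passes only in rows, so rows that repeat a pose let the fingers close. It gives the time, the measured TCP pose, the force, the opening and the grip force at its end, in the units of the state.
- ctrl.get_state(): the state, without advancing time (a new reading comes with each control period).
- ctrl.grab_frame(name): name is "side" or "top"; returns a dict with "pixels" (480x640x3 uint8, blue, green, red), "z_map" (480x640 float32, m along the optical axis (not along the pixel's ray), 0 where there is no reading), "camera_matrix" (3x3 intrinsics, pixels), "k1" (the pictures are not rectified: a ray, as slopes to the right and down, at radius r is drawn at 1 + k1 r^2 times it, then the intrinsics apply), "R" (3x3) and "t" (3): a world point X has camera coordinates R X + t. Camera axes: x right, y down, z forward; pixel columns grow to the right and rows downward; lengths in m; the calibration is good to about 2 mm. A picture is of the moment at which its call begins.
- ctrl.sign_off(): hands the job in; it is judged then, once.
The state is a dict: "time_s": time; "joint_pos": joint angles; "qvel": joint speeds; "joint_torque": joint torques, N m; "tcp_pos": TCP position; "orientation": TCP orientation; "ft_force": force on the tool from outside, world axes, zero at the start; "ft_torque": the same for the moment, N m; "opening": finger opening in m; "finger_force": force on a finger pad.
Only numpy, scipy, OpenCV 4.12 (cv2) and the standard library are available. Lean on these libraries where they do the work, as an engineer would, in place of code of your own. Each camera call takes 0.05 s, during which the arm holds its last target. There are 200 camera calls.

TASK

Bits of bark have blown into the wooden ball dish: pick both out and drop them in the steel pail. Then take the dish by one of its two upright grips, lift it level well clear of the shelf (10 cm or so) and only then turn it in the air by a quarter turn, so that the free grip points straight out to the courtyard edge of the shelf, away from you, ready for someone there to take. Do not touch the ball, which stays in the middle of the dish all the while, leave the jar, bowl, stacking ring and basket alone, and finish still holding the dish there, level and still.

Things in the scene. Friction and masses are not known exactly. Their poses are not given: they have to be found in the camera images.
- dish: Round pale wooden dish, 238 mm across, 0.3 kg, on the shelf. Origin: centre of underside, z up; a grip on its +x and on its -x side (x within about 20 degrees of world y at first). Dished inside: flat middle 28 mm across at height 10 mm, rising to 12, 15 and 23 mm at 40, 70 and 107 mm from the middle; rim top at 34 mm, wall 11 mm thick.
- grip_a (a point): Point in the upright grip on the rim at the dish's +x side, 112 mm from the middle and 60 mm above the dish's underside. The grip is a flat tab 12 mm thick (along the dish's x), 50 mm wide (along its y), its top 74 mm above the underside.
- grip_b (a point): The same point in the other grip, alike, on the dish's -x side.
- ball_center (a point): Centre of the loose, smooth wooden ball, 46 mm across, that rests in the middle of the dish (35 g). It rolls freely.
- bark_long: Chunk of bark, 46 mm long (x) by 26 mm wide (y) by 19 mm thick, 12 g; origin: centre of its underside. It lies in the dish, some 6 to 8 cm from the middle, to one side of the line through the grips, its length within about 35 degrees of the dish's y axis (towards the middle).
- bark_short: Chunk of bark, 36 mm long (x) by 24 mm wide (y) by 21 mm thick, 12 g; origin: centre of its underside. It lies in the dish in the same way on the other side of the line through the grips.
- pail: Open galvanised steel pail, 160 mm across at the rim (inside 152 mm), 116 mm at the foot, 128 mm high, loose on the shelf to the robot's left or right; origin: centre of its underside. Its wire bail hangs down outside.
- turntable: Turntable tray standing on the shelf on the other side from the pail, 280 mm across, its top at 23 mm with a low lip at 31 mm; origin: centre of its underside. The tray on it spins freely; jar, bowl and stacking ring stand on it.
- jar: Glass baby jar with twist cap, 60 mm across, 85 mm high, on the turntable tray; origin: centre of its underside.
- bowl: White ceramic bowl, 104 mm across, 48 mm high, on the turntable tray; origin: centre of its underside.
- stacking_ring: Red plastic stacking ring, 84 mm across, 24 mm high, on the turntable tray; origin: centre of its underside.
- basket: Woven white plastic basket filled with orange teethers, 130 by 210 mm, about 80 mm high, on the shelf beyond the dish; origin: centre of its underside.
- courtyard_side (a point): Fixed point on the shelf's top, straight ahead of the robot, 100 mm short of the courtyard edge. Its axes are the world's: x points straight out of the shelf to the courtyard, y along the edge.
Mind the look-alikes: they are no part of the job. What is shaped like the bark_short but blue or pink is not meant. Leave any orange look-alike of the bark_long alone.

How it is judged:
On the way, in this order (a step that is already met when the one before it is completed fails the run):
1. both bits of bark are in the pail (z of bark_long in the frame of pail between -0.01 and 0.1 m and horizontal distance between each of bark_long, bark_short and pail below 0.075 m and z of bark_short in the frame of pail between -0.01 and 0.1 m), for 0.2 s.
2. the dish is lifted clear of the shelf, its grips still lying along the shelf (height (world z) of dish above 0.04 m and angle between the x axis of dish and the y axis of courtyard_side, either way round below 0.75 rad), for 0.1 s.
At the end, for the whole second after the job is handed in: Dish held by one grip (TCP within 50 mm of it), underside over 60 mm up, touching no other object, at rest, level within 0.09 rad, grips within 0.18 rad of straight out, free grip on the courtyard side; ball within 30 mm of the middle; both bits of bark in the upright pail (all of step 1 and angle between pail's own z axis and vertical below 0.2 rad and height (world z) of dish above 0.06 m and contact force between the fingers and dish above 1 N and contact force between dish and pail below 0.1 N and contact force between dish and turntable below 0.1 N and contact force between dish and jar below 0.1 N and contact force between dish and bowl below 0.1 N and contact force between dish and stacking_ring below 0.1 N and contact force between dish and basket below 0.1 N and angle between dish's own z axis and vertical below 0.09 rad and angle between the x axis of dish and the x axis of courtyard_side, either way round below 0.18 rad and ((x of courtyard_side in the frame of dish above 0 m and distance between the grasp point and grip_b below 0.05 m) or (x of courtyard_side in the frame of dish below 0 m and distance between the grasp point and grip_a below 0.05 m)) and horizontal distance between ball_center and dish below 0.03 m and z of ball_center in the frame of dish between 0.02 and 0.045 m and linear speed of dish below 0.03 m/s and angular speed of dish below 0.2 rad/s and linear speed of ball below 0.05 m/s); the arm keeps its last pose, push and grip.
It fails at once if the ball rolls more than 40 mm from the middle of the dish (horizontal distance between ball_center and dish above 0.04 m).
It fails at once if the robot touches the ball (contact force between any of the arm, the fingers and ball above 0.3 N).
It fails at once if the dish is tipped more than 0.17 rad (10 degrees) (angle between dish's own z axis and vertical above 0.17 rad).
It fails at once if the jar, bowl, stacking ring or basket is moved more than 30 mm (distance of any of jar, bowl, stacking_ring, basket from where it was at the start of the episode above 0.03 m).
It also fails if it takes over 72 s, if anything falls off the work surface, if the arm or the gripper's body presses on something with over 40 N, if the wrist force passes 120 N, or if a joint passes its speed limit or range.

## Working session

There is one attempt and no reset: what is moved stays moved. The work goes in short steps, Python scripts to look and compute and a tool call to move; the robot and the scene stay as the last step left them, time stands still between calls to the robot, and variables do not carry over. Pictures are saved under pics/ and viewed, at most 10 in all, crops included, and the job is handed in when it is done.

Besides the shell and the picture viewer there is one more tool, called after "Request:" in YAML: its name, and indented under it one key for each argument. step_arm: Moves the arm, as the interface text tells. Its arguments: {"type":"object","properties":{"motion":{"type":"array","items":{"type":"array","items":{"type":"array","items":{"type":"number"}}}},"squeeze":{"type":"number"}},"required":["motion"]}

```bash
ls; mkdir -p pics
cat > h.py <<'E'
import numpy as np, cv2
from plant import ctrl
def grab(n):
    f=ctrl.grab_frame(n); return f
def cloud(f):
    K=np.array(f["camera_matrix"]);z=f["z_map"];h,w=z.shape
    D=np.array([f["k1"],0,0,0,0],float)
    u,v=np.meshgrid(np.arange(w),np.arange(h))
    p=cv2.undistortPoints(np.stack([u,v],-1).reshape(-1,1,2).astype(float),K,D).reshape(h,w,2)
    P=np.dstack([p[...,0]*z,p[...,1]*z,z])
    W=(P-np.array(f["t"]))@np.array(f["R"])
    W[z==0]=np.nan
    return W
def ray(f,uv,zp):
    K=np.array(f["camera_matrix"]);D=np.array([f["k1"],0,0,0,0],float)
    p=cv2.undistortPoints(np.array(uv,float).reshape(-1,1,2),K,D).reshape(-1,2)
    R=np.array(f["R"]);d=np.c_[p,np.ones(len(p))]@R;o=-R.T@np.array(f["t"])
    return o+d*((zp-o[2])/d[:,2])[:,None]
E
python3 - <<'E'
from h import *
import pickle
for n in("top","side"):
    f=grab(n);pickle.dump(f,open(n+".pkl","wb"));cv2.imwrite(f"pics/{n}0.png",f["pixels"]);print(n,-np.array(f["R"]).T@f["t"])
s=ctrl.get_state();print(s)
E
```

```text
pics
top [0.48768734 0.03554701 1.20945455]
side [0.45265185 1.23426438 0.91358079]
{'time_s': 0.1, 'joint_pos': array([-1.17859645,  0.33281351, -0.06471202,  1.4608501 ,  0.02158835,
        1.34988685, -0.08851008]), 'qvel': array([-1.81789442e-04, -1.72655426e-03,  1.29743299e-03, -1.86892412e-03,
        3.53497937e-05,  1.06990478e-03, -1.60672028e-03]), 'joint_torque': array([ 1.63300003e-03, -6.26745915e+01,  4.92935919e-02, -3.92428386e+01,
        1.63017714e-02,  7.08672538e-03,  5.55370150e-08]), 'tcp_pos': array([0.25174747, 0.57172201, 0.24929593]), 'orientation': array([-1.09925399e-04,  2.05907510e-01,  9.78571254e-01, -6.21817045e-04]), 'ft_force': array([ 0.97748018, -0.11409709, -0.2939245 ]), 'ft_torque': array([-0.04341072, -0.02690674,  0.01044171]), 'finger_force': 0.0, 'opening': 0.08533872866737242}
```

View pics/top0.png

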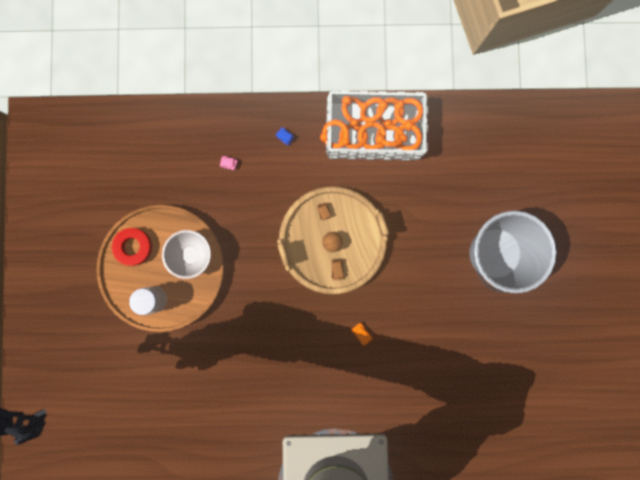

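View pics/side0.png

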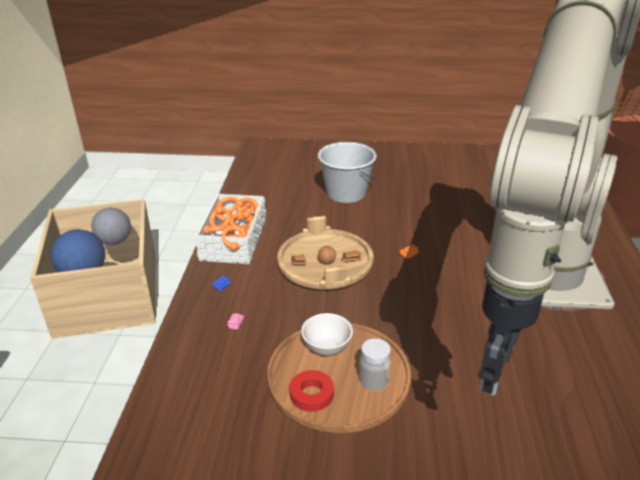

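The top view shows the dish at (333,240) with the ball at (332,242), and brown bark at (324,211) and (338,269). The pail is at (513,251), the turntable at (160,267) and the basket at (377,125). Candidates for the bark are brown (324,211), brown (338,269), blue (285,136), pink (229,163) and orange (362,334). I choose the two brown ones in the dish and will check them in a crop.

Run:
```python
from h import *
import pickle
f=pickle.load(open("top.pkl","rb"));W=cloud(f)
im=f["pixels"];cv2.imwrite("pics/crop0.png",cv2.resize(im[180:300,270:400],None,fx=5,fy=5,interpolation=cv2.INTER_CUBIC)[:600,:650])
Z=W[...,2];ok=np.isfinite(Z)
print("table z",np.nanmedian(Z[300:420,150:250]))
def fitc(m,r=None):
    c=max(cv2.findContours(m.astype(np.uint8),0,1)[0],key=cv2.contourArea);return c
# dish: region in dish box above 0.015
m=np.zeros(Z.shape,bool);m[175:305,265:405]=1
d=m&(Z>0.012)
c=fitc(d);(e)=cv2.fitEllipse(c);print("dish ell",e,ray(f,[e[0]],0.03))
# wall-rim fit
rim=d&(Z>0.027)&(Z<0.04)
P=W[rim];A=np.c_[2*P[:,:2],np.ones(len(P))];s=np.linalg.lstsq(A,(P[:,:2]**2).sum(1),rcond=None)[0];ctr=s[:2];print("rim c",ctr,"r",np.sqrt(s[2]+ctr@ctr))
g=d&(Z>0.045)
r=np.hypot(W[...,0]-ctr[0],W[...,1]-ctr[1])
for k in (1,-1):
    q=W[g&(r>.09)&((W[...,1]-ctr[1])*k>0)];print("grip",k,len(q),np.median(q,0),q[:,2].max())
hsv=cv2.cvtColor(im,cv2.COLOR_BGR2HSV)
bm=(m&(r<.1)&((im[...,2].astype(int)<130)&(hsv[...,1]>100))).astype(np.uint8)
n,l,st,ce=cv2.connectedComponentsWithStats(bm)
for i in range(1,n):
    if st[i,4]>30:
        q=W[l==i];cc=cv2.findContours((l==i).astype(np.uint8),0,1)[0][0];print("blob",ce[i],st[i,4],np.nanmedian(q,0),np.nanmax(q[:,2]),cv2.minAreaRect(cc))
b=W[m&(r<.04)&(Z>.03)];print("ball",len(b),np.median(b,0),b[:,2].max())
# pail
pm=np.zeros_like(m);pm[190:310,450:580]=1
P=W[pm&(Z>.115)];A=np.c_[2*P[:,:2],np.ones(len(P))];s=np.linalg.lstsq(A,(P[:,:2]**2).sum(1),rcond=None)[0];print("pail",s[:2],np.sqrt(s[2]+s[:2]@s[:2]),P[:,2].max())
# local raised points along the bark
np.set_printoptions(linewidth=250)
for (u0,u1,v0,v1) in((312,336,200,222),(326,352,257,282)):
    print((Z[v0:v1,u0:u1]*1000).round().astype(int))
print("table items",[W[267,160],W[252,187],W[125,377]])
```

```text
table z 0.00018652829228175746
dish ell ((332.7393798828125, 240.2998046875), (105.28604125976562, 107.95960235595703), 73.9743881225586) [[ 0.54852898 -0.00296495  0.03      ]]
rim c [ 0.5496264  -0.00312939] r 0.10469866393818215
grip 1 137 [0.51669969 0.10513427 0.07259873] 0.08017276189529707
grip -1 161 [ 0.57937502 -0.10825714  0.07214749] 0.07840976816380839
blob [329.66666667 208.98039216] 51 [0.61992897 0.0016051  0.0171806 ] 0.03764267085558062 ((329.7758483886719, 209.18963623046875), (12.4415864944458, 4.270992755889893), 68.19859313964844)
blob [342.29479769 239.55491329] 173 [ 0.55006535 -0.02470928  0.01303659] 0.0547058567033566 ((342.2132263183594, 239.8037872314453), (16.893115997314453, 13.637351989746094), 79.3803482055664)
blob [297.24187726 251.39711191] 277 [0.52630083 0.07725787 0.0174776 ] 0.02482729424370738 ((297.1764831542969, 251.20590209960938), (19.887920379638672, 14.794672966003418), 75.96376037597656)
blob [342.58139535 266.90697674] 86 [ 0.48996834 -0.02509568  0.01953093] 0.03531647159008807 ((342.41839599609375, 266.5771484375), (19.71939659118652
[... 24761 characters left out ...]
                  18                   22                   17                   18                   21                   19                   23                   18
                    18                   14                   19                   17                   18                   17                   19                   20                   22                   19                   18
                    20                   22                   23                   22]]
table items [array([0.49556088, 0.38306347, 0.02438147]), array([0.52785048, 0.32145909, 0.02959393]), array([ 0.79465091, -0.10198064,  0.07731579])]<stdin>:33: RuntimeWarning: invalid value encountered in cast
```

View pics/crop0.png

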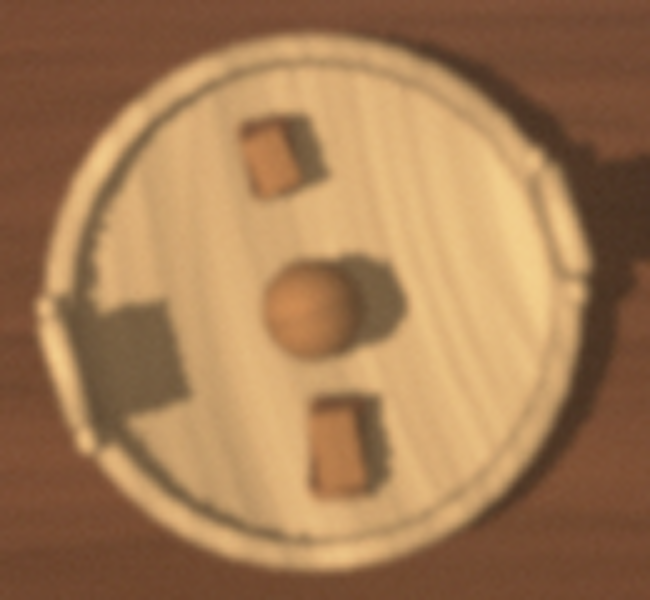

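The crop shows the two brown pieces. The smaller one at (324,211) is bark_short, the longer one at (338,269) is bark_long, and the ball lies between them. Next I'll measure their poses exactly.

Run:
```python
from h import *
import pickle
f=pickle.load(open("top.pkl","rb"));W=cloud(f);Z=cv2.medianBlur(np.nan_to_num(W[...,2]).astype(np.float32),3)
im=f["pixels"]
for n,(u0,u1,v0,v1) in dict(short=(314,336,198,224),long=(327,352,255,284)).items():
    m=np.zeros(Z.shape,np.uint8);m[v0:v1,u0:u1]=Z[v0:v1,u0:u1]>0.0255
    c=max(cv2.findContours(m,0,1)[0],key=cv2.contourArea).reshape(-1,2)
    Q=ray(f,c,.034)[:,:2];r=cv2.minAreaRect((Q*1000).astype(np.float32));b=cv2.boxPoints(r)
    e=b[1]-b[0],b[2]-b[1];L=max(e,key=np.linalg.norm);print(n,m.sum(),r,"len yaw",np.degrees(np.arctan2(L[1],L[0]))%180,"centroid",ray(f,np.argwhere(m)[:,::-1].astype(float),.034).mean(0))
# edges of tabs
ctr=np.array([.549,-.0025])
g=(Z>.06);g[:175]=0;g[305:]=0;g[:,:265]=0;g[:,405:]=0
r=np.hypot(*(W[...,:2]-ctr).transpose(2,0,1));g&=r>.09
n,l,st,ce=cv2.connectedComponentsWithStats(g.astype(np.uint8))
for i in range(1,n):
    if st[i,4]>30:
        q=ray(f,np.argwhere(l==i)[:,::-1].astype(float),.074)[:,:2];rr=cv2.minAreaRect((q*1000).astype(np.float32));b=cv2.boxPoints(rr);e=b[1]-b[0],b[2]-b[1];L=max(e,key=np.linalg.norm);print("tab",rr,q.mean(0),np.degrees(np.arctan2(L[1],L[0]))%180)
```

```text
short 160 ((613.7940063476562, 15.923462867736816), (34.68098068237305, 23.768253326416016), 13.011816024780273) len yaw 13.011803 centroid [0.61402693 0.0162507  0.034     ]
long 214 ((483.5505676269531, -12.174193382263184), (24.33247184753418, 41.9193229675293), 88.9497299194336) len yaw 178.94972 centroid [ 0.48251734 -0.01145314  0.034     ]
tab ((579.5310668945312, -108.90830993652344), (49.597965240478516, 12.99825382232666), 15.322561264038086) [ 0.57941374 -0.10894678] 15.322547
tab ((517.84521484375, 104.68758392333984), (47.97028732299805, 12.279216766357422), 15.9720458984375) [0.51802809 0.10489332] 15.972048
```

Request:
step_arm:
  motion:
    - [[0,0,-0.2,0,-0.2,0,1],[0,0,-0.4,0.2,-0.5,0,1],[0,0,-0.6,0.4,-0.7,0,1],[0,0,-0.7,0.6,-0.9,0,0.5],[0,0,-0.8,0.8,-1,0,0.5]]

```text
time_s: 0.72
tcp_pos: [0.4204, 0.3269, 0.2501]
orientation: [-0.0, 0.628, 0.778, 0.0]
ft_force: [0.1, 0.8, -0.3]
opening: 0.064
finger_force: 0.0
```

Request:
step_arm:
  motion:
    - [[0,0,-0.12,0.13,-0.2,0,0.2],[0,0,-0.25,0.26,-0.4,0,0.2],[0,0,-0.37,0.39,-0.6,0,0.2],[0,0,-0.5,0.52,-0.8,-0.1,0.2],[0,0,-0.6,0.65,-1,-0.2,0.2]]

```text
time_s: 1.35
tcp_pos: [0.5872, 0.0708, 0.2095]
orientation: [0.0, 0.904, 0.428, 0.001]
ft_force: [0.9, 0.8, 0.1]
opening: 0.0509
finger_force: 0.0
```

```bash
cat >> h.py <<'E'
def go(x,y,z,yaw):
    s=ctrl.get_state();p=s["tcp_pos"];w,a,b,c=s["orientation"]
    cur=2*np.degrees(np.arctan2(b,a))-90
    d=(yaw-cur+180)%360-180
    if abs(d)>95: d-=0
    print("t",s["time_s"],"p",p.round(4),"yaw",round(cur,1),"tilt",np.round([w,c],3),"d rot",round(d/85.944,3),"d pos",((np.array([x,y,z])-p)/.3).round(3),"q7",round(s["joint_pos"][6],2))
E
python3 -c "
from h import *
go(.614,.016,.12,-77)"
```

```text
t 1.35 p [0.5872 0.0708 0.2095] yaw -39.4 tilt [0.    0.001] d rot -0.438 d pos [ 0.089 -0.183 -0.298] q7 -0.77
```

Request:
step_arm:
  motion:
    - [[0,0,-0.12,0.04,-0.08,-0.1,0.2],[0,0,-0.24,0.07,-0.14,-0.2,0.2],[0,0,-0.36,0.09,-0.18,-0.3,0.2],[0,0,-0.44,0.09,-0.18,-0.3,0.2],[0,0,-0.44,0.09,-0.18,-0.3,0.2]]

```text
time_s: 1.98
tcp_pos: [0.6129, 0.0184, 0.1191]
orientation: [0.0, 0.993, 0.115, -0.001]
ft_force: [0.2, -1.3, -0.6]
opening: 0.0509
finger_force: 0.0
```

Request:
step_arm:
  motion:
    - [[0,0,0,0,0,0,0.2],[0,0,0,0,0,0,0.2]]

```text
time_s: 2.22
tcp_pos: [0.6133, 0.0187, 0.1201]
orientation: [-0.0, 0.993, 0.115, 0.0]
ft_force: [0.1, 0.5, 0.5]
opening: 0.0515
finger_force: 0.0
```

```bash
python3 -c "
from h import *
go(.614,.016,.038,-77)"
```

```text
t 2.225 p [0.6133 0.0187 0.1201] yaw -76.8 tilt [-0.  0.] d rot -0.003 d pos [ 0.002 -0.009 -0.274] q7 -1.23
```

Request:
step_arm:
  motion:
    - [[0,0,0,0,-0.01,-0.08,0.2],[0,0,0,0,-0.01,-0.15,0.2],[0,0,0,0,-0.01,-0.21,0.2],[0,0,0,0,-0.01,-0.25,0.2],[0,0,0,0,-0.01,-0.27,0.2]]
  squeeze: 30

```text
time_s: 2.85
tcp_pos: [0.613, 0.0155, 0.038]
orientation: [0.0, 0.993, 0.115, -0.0]
ft_force: [-0.1, 0.9, 0.4]
opening: 0.0513
finger_force: 0.0
```

Request:
step_arm:
  motion:
    - [[0,0,0,0,0,0,0.1],[0,0,0,0,0,0,-0.1],[0,0,0,0,0,0,-0.3],[0,0,0,0,0,0,-0.6],[0,0,0,0,0,0,-1]]

```text
time_s: 3.48
tcp_pos: [0.6135, 0.0155, 0.0393]
orientation: [-0.0, 0.993, 0.114, 0.0]
ft_force: [-2.3, 0.5, 6.2]
opening: 0.0226
finger_force: 31.7
```

Request:
step_arm:
  motion:
    - [[0,0,0,0,0,0,-1],[0,0,0,0,0,0.02,-1],[0,0,0,0,0,0.06,-1],[0,0,0,0,0,0.12,-1],[0,0,0,0,0,0.2,-1]]

```text
time_s: 4.1
tcp_pos: [0.6132, 0.0154, 0.1001]
orientation: [0.0, 0.993, 0.114, 0.0]
ft_force: [0.4, -0.5, 0.5]
opening: 0.0231
finger_force: 31.0
```

Run:
```python
from h import *
go(.515,-.371,.16,-77)
f=grab("top");cv2.imwrite("pics/t1.png",cv2.resize(f["pixels"][170:310,260:410],None,fx=4,fy=4))
```

```text
t 4.1 p [0.6132 0.0154 0.1001] yaw -76.9 tilt [0. 0.] d rot -0.002 d pos [-0.327 -1.288  0.2  ] q7 -1.22
```

Request:
step_arm:
  motion:
    - [[0,0,0,-0.02,0,0.12,-1],[0,0,0,-0.06,-0.15,0.24,-1],[0,0,0,-0.12,-0.35,0.3,-1],[0,0,0,-0.2,-0.55,0.3,-1],[0,0,0,-0.28,-0.75,0.3,-1]]

```text
time_s: 4.78
tcp_pos: [0.5311, -0.2051, 0.1902]
orientation: [0.0, 0.993, 0.114, 0.001]
ft_force: [0.3, -0.3, -0.3]
opening: 0.0229
finger_force: 31.0
```

Request:
step_arm:
  motion:
    - [[0,0,0,-0.04,-0.2,0,-1],[0,0,0,-0.05,-0.38,0,-1],[0,0,0,-0.05,-0.5,-0.03,-1],[0,0,0,-0.05,-0.54,-0.08,-1],[0,0,0,-0.05,-0.54,-0.1,-1]]

```text
time_s: 5.4
tcp_pos: [0.5163, -0.3651, 0.1579]
orientation: [-0.0, 0.993, 0.114, -0.0]
ft_force: [0.0, 0.4, -0.1]
opening: 0.0231
finger_force: 31.0
```

Run:
```python
from h import *
go(.515,-.371,.15,-77)
```

```text
t 5.4 p [ 0.5163 -0.3651  0.1579] yaw -76.9 tilt [-0. -0.] d rot -0.001 d pos [-0.004 -0.02  -0.026] q7 -0.54
```

View pics/t1.png

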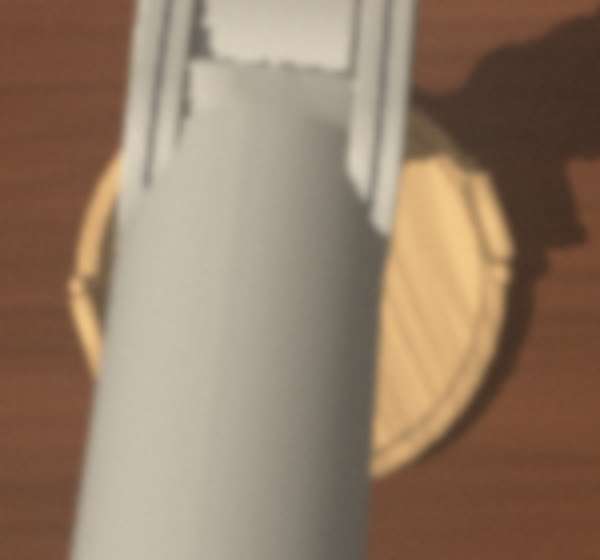

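The arm hides most of the dish here, but its outline is unmoved. I'll release the bark over the pail.

Request:
step_arm:
  motion:
    - [[0,0,0,0,-0.02,-0.03,-1],[0,0,0,0,-0.02,-0.03,0.2],[0,0,0,0,-0.02,-0.03,0.3],[0,0,0,0,-0.02,0.1,0.3],[0,0,0,0,-0.02,0.2,0.2]]

```text
time_s: 6.02
tcp_pos: [0.517, -0.3711, 0.2205]
orientation: [0.0, 0.993, 0.115, 0.0]
ft_force: [0.2, -0.7, 0.1]
opening: 0.0509
finger_force: 0.0
```

```bash
cat > m.py <<'E'
from h import *
def dish(tag):
    f=grab("top");W=cloud(f);Z=cv2.medianBlur(np.nan_to_num(W[...,2]).astype(np.float32),3);im=f["pixels"]
    cv2.imwrite(f"pics/{tag}.png",im)
    np.save("Z.npy",Z)
    x,y=W[...,0],W[...,1]
    g=(Z>.06)&(Z<.09)&(x>.4)&(x<.7)&(abs(y)<.16)
    n,l,st,ce=cv2.connectedComponentsWithStats(g.astype(np.uint8))
    for i in range(1,n):
        if st[i,4]>30:
            q=ray(f,np.argwhere(l==i)[:,::-1].astype(float),.074)[:,:2];print("tab",q.mean(0),st[i,4])
    for nme,c in dict(long=(.483,-.012),ball=(.549,-.003),short=(.614,.016)).items():
        m=((np.hypot(x-c[0],y-c[1])<.036)&(Z>.0265)).astype(np.uint8)
        if m.sum()<30: print(nme,"none");continue
        cc=max(cv2.findContours(m,0,1)[0],key=cv2.contourArea).reshape(-1,2)
        h=.034;Q=ray(f,cc,h)[:,:2];r=cv2.minAreaRect((Q*1000).astype(np.float32));b=cv2.boxPoints(r);e=b[1]-b[0],b[2]-b[1];L=max(e,key=np.linalg.norm)
        print(nme,m.sum(),r,np.degrees(np.arctan2(L[1],L[0]))%180)
E
python3 - <<'E'
from m import *
dish("t2");go(.483,-.012,.1,-91)
E
```

```text
tab [ 0.57966452 -0.10882185] 139
tab [0.51707366 0.1046796 ] 122
long 208 ((482.4515686035156, -12.140273094177246), (24.305021286010742, 39.72685623168945), 88.95089721679688) 178.9509
ball 332 ((544.5845336914062, -2.2432632446289062), (42.142024993896484, 44.39676284790039), 89.00756072998047) 179.00755
short none
t 6.075 p [ 0.518  -0.3722  0.2247] yaw -76.9 tilt [0.002 0.003] d rot -0.165 d pos [-0.117  1.201 -0.416] q7 -0.56
```

View pics/t2.png

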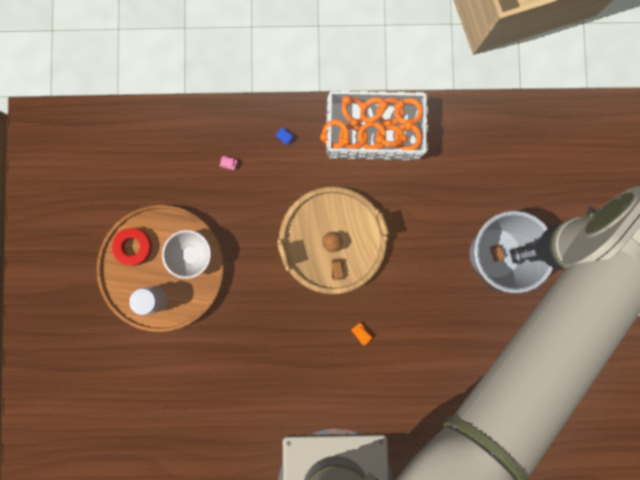

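The picture shows bark_short in the pail at (500,253). The dish is unmoved, with the ball at (332,242) and bark_long at (338,269). Now for bark_long.

Request:
step_arm:
  motion:
    - [[0,0,-0.04,0,0.15,0,0.2],[0,0,-0.08,-0.03,0.35,0,0.2],[0,0,-0.12,-0.06,0.55,0,0.2],[0,0,-0.16,-0.1,0.75,0,0.2],[0,0,-0.16,-0.12,0.95,-0.1,0.2]]

```text
time_s: 6.7
tcp_pos: [0.4818, -0.0883, 0.1924]
orientation: [-0.001, 1.0, -0.005, 0.002]
ft_force: [1.5, 0.3, -1.5]
opening: 0.051
finger_force: 0.0
```

Request:
step_arm:
  motion:
    - [[0,0,0,0,0.12,-0.1,0.2],[0,0,0,0,0.22,-0.2,0.2],[0,0,0,0,0.24,-0.26,0.2],[0,0,0,0,0.24,-0.28,0.2],[0,0,0,0,0.24,-0.28,0.2]]

```text
time_s: 7.32
tcp_pos: [0.4813, -0.0191, 0.1073]
orientation: [0.0, 1.0, -0.006, 0.0]
ft_force: [1.3, 0.1, 0.4]
opening: 0.051
finger_force: 0.0
```

Run:
```python
from h import *
go(.480,-.012,.041,-91)
```

```text
t 7.325 p [ 0.4813 -0.0191  0.1073] yaw -90.7 tilt [0. 0.] d rot -0.004 d pos [-0.004  0.024 -0.221] q7 -1.52
```

Request:
step_arm:
  motion:
    - [[0,0,0,0,0.02,-0.04,0.2],[0,0,0,0,0.02,-0.1,0.2],[0,0,0,0,0.02,-0.16,0.2],[0,0,0,0,0.02,-0.2,0.2],[0,0,0,0,0.02,-0.22,0.2]]

```text
time_s: 7.95
tcp_pos: [0.4811, -0.0126, 0.0404]
orientation: [0.0, 1.0, -0.005, -0.0]
ft_force: [-0.0, 0.5, 0.3]
opening: 0.0512
finger_force: 0.0
```

Request:
step_arm:
  motion:
    - [[0,0,0,0,0,0,0.1],[0,0,0,0,0,0,-0.1],[0,0,0,0,0,0,-0.3],[0,0,0,0,0,0,-0.6],[0,0,0,0,0,0,-1]]

```text
time_s: 8.57
tcp_pos: [0.4815, -0.0124, 0.0413]
orientation: [-0.0, 1.0, -0.005, 0.0]
ft_force: [-1.5, 0.9, 5.6]
opening: 0.0249
finger_force: 31.7
```

Request:
step_arm:
  motion:
    - [[0,0,0,0,0,0,-1],[0,0,0,0,0,0.02,-1],[0,0,0,0,0,0.08,-1],[0,0,0,0,0,0.18,-1],[0,0,0,0,0,0.3,-1]]

```text
time_s: 9.2
tcp_pos: [0.4806, -0.0128, 0.1317]
orientation: [0.0, 1.0, -0.005, -0.001]
ft_force: [0.8, 1.0, -0.6]
opening: 0.0248
finger_force: 31.0
```

Run:
```python
from h import *
go(.520,-.371,.19,-91)
```

```text
t 9.2 p [ 0.4806 -0.0128  0.1317] yaw -90.6 tilt [ 0.    -0.001] d rot -0.004 d pos [ 0.131 -1.194  0.194] q7 -1.56
```

Request:
step_arm:
  motion:
    - [[0,0,0,0.02,-0.03,0.12,-1],[0,0,0,0.04,-0.2,0.19,-1],[0,0,0,0.08,-0.4,0.19,-1],[0,0,0,0.11,-0.6,0.19,-1],[0,0,0,0.13,-0.8,0.19,-1]]

```text
time_s: 9.82
tcp_pos: [0.5205, -0.2541, 0.1883]
orientation: [0.0, 1.0, -0.005, 0.0]
ft_force: [1.8, 0.8, 0.3]
opening: 0.0249
finger_force: 31.0
```

Request:
step_arm:
  motion:
    - [[0,0,0,0.01,-0.15,0,-1],[0,0,0,0.01,-0.3,0,-1],[0,0,0,0.01,-0.4,-0.04,-1],[0,0,0,0.01,-0.42,-0.1,-1],[0,0,0,0.01,-0.42,-0.12,-1]]

```text
time_s: 10.45
tcp_pos: [0.5227, -0.3778, 0.1504]
orientation: [-0.001, 1.0, -0.005, -0.001]
ft_force: [0.3, 1.6, -0.6]
opening: 0.0251
finger_force: 31.0
```

Run:
```python
from h import *
go(.517,-.371,.152,-91)
```

```text
t 10.45 p [ 0.5227 -0.3778  0.1504] yaw -90.6 tilt [-0.001 -0.001] d rot -0.004 d pos [-0.019  0.023  0.005] q7 -0.73
```

Request:
step_arm:
  motion:
    - [[0,0,0,-0.02,0.02,0,-1],[0,0,0,-0.02,0.02,0,0.2],[0,0,0,-0.02,0.02,0,0.3],[0,0,0,-0.02,0.02,0.12,0.3],[0,0,0,-0.02,0.02,0.25,0.2]]

```text
time_s: 11.08
tcp_pos: [0.5172, -0.3722, 0.2279]
orientation: [-0.0, 1.0, -0.005, -0.0]
ft_force: [-0.3, -0.3, -0.7]
opening: 0.0514
finger_force: 0.0
```

Run:
```python
from m import *
dish("t3");go(.518,.106,.2,-74.2)
f=cv2.imread("pics/t3.png");cv2.imwrite("pics/t3c.png",cv2.resize(f[190:310,270:570],None,fx=2.6,fy=2.6))
```

```text
tab [ 0.57913978 -0.10911314] 136
tab [0.51795765 0.10472292] 129
long none
ball 335 ((544.5845336914062, -2.2432632446289062), (42.142024993896484, 44.39676284790039), 89.00756072998047) 179.00755
short none
t 11.125 p [ 0.5185 -0.3739  0.2338] yaw -90.6 tilt [0.002 0.003] d rot 0.191 d pos [-0.002  1.6   -0.113] q7 -0.77
```

View pics/t3c.png

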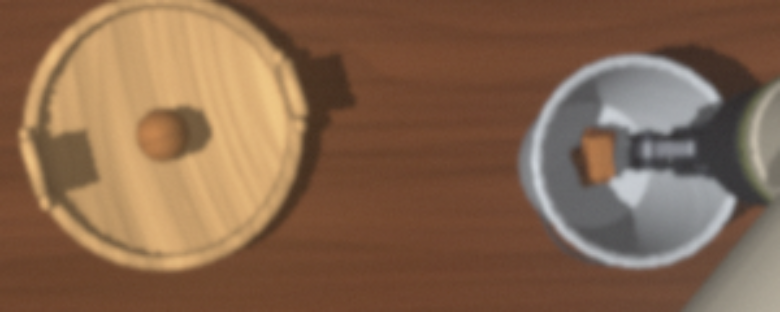

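The picture shows bark in the pail at crop (597,155), with both pieces gone from the dish and the ball centred at (162,134). Next comes the near-left tab.

Request:
step_arm:
  motion:
    - [[0,0,0.05,0,0.2,0,0.2],[0,0,0.1,0,0.4,0,0.2],[0,0,0.15,0,0.6,0,0.2],[0,0,0.19,0,0.8,0,0.2],[0,0,0.19,0,1,0,0.2]]

```text
time_s: 11.75
tcp_pos: [0.5171, -0.0705, 0.2274]
orientation: [-0.0, 0.991, 0.137, 0.001]
ft_force: [1.3, 0.6, 0.1]
opening: 0.0513
finger_force: 0.0
```

Request:
step_arm:
  motion:
    - [[0,0,0,0,0.15,0,0.2],[0,0,0,0,0.3,-0.1,0.2],[0,0,0,0,0.45,-0.2,0.2],[0,0,0,0,0.55,-0.3,0.2],[0,0,0,0,0.55,-0.3,0.2]]

```text
time_s: 12.38
tcp_pos: [0.5157, 0.0949, 0.135]
orientation: [0.0, 0.99, 0.139, -0.002]
ft_force: [-0.3, -0.5, 0.2]
opening: 0.0514
finger_force: 0.0
```

Run:
```python
from h import *
go(.518,.1050,.060,-74.2)
```

```text
t 12.375 p [0.5157 0.0949 0.135 ] yaw -74.0 tilt [ 0.    -0.002] d rot -0.002 d pos [ 0.008  0.034 -0.25 ] q7 -1.43
```

Request:
step_arm:
  motion:
    - [[0,0,0,0.008,0.034,0,0.2],[0,0,0,0.008,0.034,-0.06,0.2],[0,0,0,0.008,0.034,-0.12,0.2],[0,0,0,0.008,0.034,-0.17,0.2],[0,0,0,0.008,0.034,-0.17,0.2]]

```text
time_s: 13.0
tcp_pos: [0.5187, 0.1019, 0.0844]
orientation: [0.001, 0.991, 0.136, -0.001]
ft_force: [-0.3, -0.5, 0.5]
opening: 0.0512
finger_force: 0.0
```

Run:
```python
from h import *
go(.518,.1050,.060,-74.2)
```

```text
t 13.0 p [0.5187 0.1019 0.0844] yaw -74.3 tilt [ 0.001 -0.001] d rot 0.001 d pos [-0.002  0.01  -0.081] q7 -1.4
```

Request:
step_arm:
  motion:
    - [[0,0,0,0,0.01,-0.03,0.2],[0,0,0,0,0.01,-0.06,0.1],[0,0,0,0,0.01,-0.08,0],[0,0,0,0,0.01,-0.08,-0.15],[0,0,0,0,0.01,-0.08,-0.3]]
  squeeze: 20

```text
time_s: 13.62
tcp_pos: [0.5197, 0.1056, 0.0621]
orientation: [-0.0, 0.991, 0.137, 0.0]
ft_force: [-0.0, -0.5, 0.6]
opening: 0.0298
finger_force: 0.0
```

Request:
step_arm:
  motion:
    - [[0,0,0,0,0,0,-0.4],[0,0,0,0,0,0,-0.5],[0,0,0,0,0,0,-0.57],[0,0,0,0,0,0,-0.62],[0,0,0,0,0,0,-0.66]]

```text
time_s: 14.25
tcp_pos: [0.5196, 0.1056, 0.0619]
orientation: [0.0, 0.991, 0.137, 0.0]
ft_force: [1.0, 0.6, 0.1]
opening: 0.0144
finger_force: 0.0
```

Request:
step_arm:
  motion:
    - [[0,0,0,0,0,0,-0.7],[0,0,0,0,0,0,-0.74],[0,0,0,0,0,0,-0.8],[0,0,0,0,0,0,-0.9],[0,0,0,0,0,0,-1]]

```text
time_s: 14.88
tcp_pos: [0.5197, 0.1057, 0.0619]
orientation: [0.0, 0.991, 0.137, 0.0]
ft_force: [1.2, -0.4, -1.1]
opening: 0.0118
finger_force: 19.6
```

Run:
```python
from h import *
go(.518,.1050,.060,-74.2)
```

```text
t 14.875 p [0.5197 0.1057 0.0619] yaw -74.3 tilt [0. 0.] d rot 0.001 d pos [-0.006 -0.002 -0.006] q7 -1.39
```

Request:
step_arm:
  motion:
    - [[0,0,0,0,0,0,-1],[0,0,0,0,0,0,-1],[0,0,0,0,0,0.01,-1],[0,0,0,0,0,0.025,-1],[0,0,0,0,0,0.04,-1]]
  squeeze: 110

```text
time_s: 15.5
tcp_pos: [0.5192, 0.1055, 0.0739]
orientation: [0.0, 0.991, 0.137, -0.0]
ft_force: [1.1, 0.8, -3.5]
opening: 0.01
finger_force: 107.2
```

```bash
cat > tilt.py <<'E'
from h import *
def tilt(tag,zlift,c,yaw):
    f=grab("top");cv2.imwrite(f"pics/{tag}.png",f["pixels"]);W=cloud(f).reshape(-1,3);W=W[np.isfinite(W[:,2])]
    d=W[:,:2]-c;r=np.hypot(*d.T);h=W[:,2]-zlift
    # rim plane fit, height 34 mm at r 110..118
    for lo,hi,H,n in((.110,.117,.034,"rim"),(.035,.09,None,"floor")):
        prof=H if H else np.interp(r,[0,.014,.04,.07,.107],[.01,.01,.012,.015,.023])
        m=(r>lo)&(r<hi)&(abs(h-prof)<.025)
        P=d[m];v=(h-prof)[m]
        for _ in range(5):
            A=np.c_[P,np.ones(len(P))];s=np.linalg.lstsq(A,v,rcond=None)[0];e=abs(v-A@s);k=e<.008;P,v=P[k],v[k]
        print(n,len(v),"slope x,y",s[:2].round(4),"off",s[2].round(4))
    b=W[(r<.045)&(h>.04)&(h<.08)];print("ball",len(b),b.mean(0)-np.r_[c,0] if len(b) else None)
E
python3 - <<'E'
from tilt import *
s=ctrl.get_state();print(s["tcp_pos"],s["finger_force"],s["ft_force"],s["ft_torque"])
tilt("t4",s["tcp_pos"][2]-.0619,np.array([.549,-.0025]),0)
f=ctrl.grab_frame("side");cv2.imwrite("pics/s4.png",cv2.resize(f["pixels"][180:320,240:420],None,fx=4,fy=4))
E
```

```text
[0.51921064 0.10554318 0.07394405] 107.18037843704224 [ 1.06506276  0.84154901 -3.5473952 ] [0.32614224 0.09757762 0.04822247]
rim 684 slope x,y [-0.0019 -0.0006] off -0.0013
floor 3876 slope x,y [-0.001   0.0054] off -0.0011
ball 292 [-0.00540168  0.00051705  0.0609092 ]
```

View pics/s4.png

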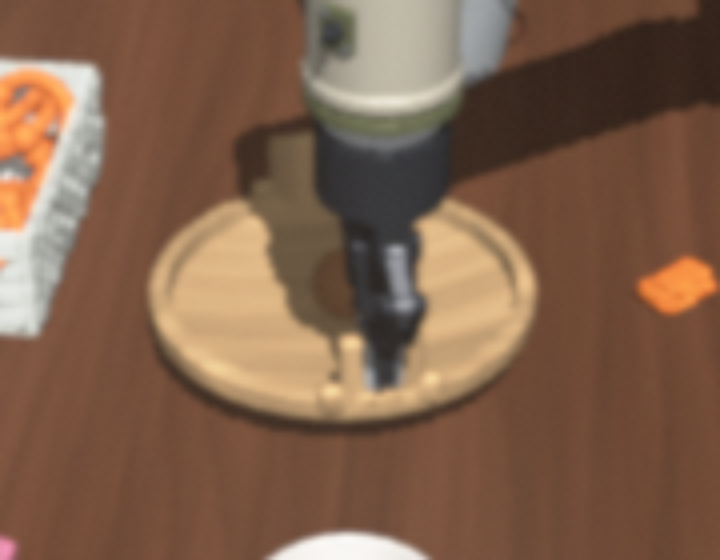

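The side view shows the dish clear of the shelf and level, gripped at (385,370), with the ball behind the gripper at (335,285). The full weight of about 3.5 N is carried, so I'll keep lifting smoothly.

Request:
step_arm:
  motion:
    - [[0,0,0,0,0,0.015,-1],[0,0,0,0,0,0.04,-1],[0,0,0,0,0,0.07,-1],[0,0,0,0,0,0.1,-1],[0,0,0,0,0,0.13,-1]]

```text
time_s: 16.23
tcp_pos: [0.5197, 0.1056, 0.1137]
orientation: [-0.0, 0.991, 0.137, 0.0]
ft_force: [0.2, 1.0, -3.1]
opening: 0.0103
finger_force: 107.2
```

Request:
step_arm:
  motion:
    - [[0,0,0,0,0,0.03,-1],[0,0,0,0,0,0.06,-1],[0,0,0,0,0,0.09,-1],[0,0,0,0,0,0.12,-1],[0,0,0,0,0,0.15,-1]]

```text
time_s: 16.85
tcp_pos: [0.5195, 0.1056, 0.1585]
orientation: [0.0, 0.991, 0.137, 0.0]
ft_force: [0.2, -0.6, -4.0]
opening: 0.0101
finger_force: 107.2
```

Request:
step_arm:
  motion:
    - [[0,0,0,0,0,0.02,-1],[0,0,0,0,0,0.03,-1],[0,0,0,0,0,0.035,-1],[0,0,0,0,0,0.035,-1],[0,0,0,0,0,0.035,-1]]

```text
time_s: 17.48
tcp_pos: [0.5194, 0.1056, 0.1682]
orientation: [0.0, 0.991, 0.137, -0.0]
ft_force: [-0.7, 0.1, -4.0]
opening: 0.0102
finger_force: 107.4
```

Run:
```python
from tilt import *
s=ctrl.get_state();p=s["tcp_pos"]
tilt("t5",p[2]-.0619,np.array([.549,-.0025]),0)
w,a,b,c=s["orientation"];y0=2*np.degrees(np.arctan2(b,a))-90;print(p,y0,s["opening"])
# rows: rotate about dish centre; 5 deg per row, ramped
C=p[:2]+.112*np.array([np.cos(np.radians(y0)),np.sin(np.radians(y0))]);print("centre",C)
ends=[8.6,25.8,43,60.2,-y0]
a=0
for e in ends:
    print("call",a,e)
    for k in range(1,6):
        th=a+(e-a)*k/5;t=np.radians(th);q=lambda t:C+ -.112*np.array([np.cos(np.radians(y0)+t),np.sin(np.radians(y0)+t)])
        print(((th-a)/85.944).round(3),((q(t)-q(np.radians(a)))/.3).round(3))
    a=e
```

```text
rim 785 slope x,y [-0.0001 -0.0002] off -0.0012
floor 4593 slope x,y [0.0006 0.0034] off -0.0012
ball 348 [-0.00472774  0.00081184  0.15484093]
[0.5194294  0.10557229 0.16816322] -74.28558604383568 0.010168501904001509
centre [ 0.54976378 -0.00224156]
call 0 8.6Traceback (most recent call last):
  File "<stdin>", line 13, in <module>
AttributeError: 'float' object has no attribute 'round'
```

Run:
```python
import numpy as np
y0=-74.29;q=lambda th:-.112*np.array([np.cos(np.radians(y0+th)),np.sin(np.radians(y0+th))])
# degrees in steps of .02 fraction = 1.719 deg
seq=[[.01,.025,.045,.065,.085]]+[[.025,.05,.075,.1,.125]]*6
a=0
for s in seq+[[.015,.025,.03,.03,.03]]:
    print([[float(v),*((q(a+v*85.944)-q(a))/.3).round(3).tolist()] for v in s]);a+=s[-1]*85.944
print(a)
```

```text
[[0.01, -0.005, -0.002], [0.025, -0.013, -0.004], [0.045, -0.024, -0.008], [0.065, -0.035, -0.012], [0.085, -0.045, -0.016]]
[[0.025, -0.013, -0.006], [0.05, -0.025, -0.012], [0.075, -0.038, -0.019], [0.1, -0.05, -0.026], [0.125, -0.061, -0.033]]
[[0.025, -0.011, -0.008], [0.05, -0.023, -0.016], [0.075, -0.034, -0.025], [0.1, -0.044, -0.034], [0.125, -0.054, -0.044]]
[[0.025, -0.01, -0.01], [0.05, -0.019, -0.02], [0.075, -0.028, -0.031], [0.1, -0.037, -0.042], [0.125, -0.045, -0.053]]
[[0.025, -0.008, -0.012], [0.05, -0.015, -0.024], [0.075, -0.022, -0.036], [0.1, -0.028, -0.048], [0.125, -0.034, -0.061]]
[[0.025, -0.005, -0.013], [0.05, -0.01, -0.026], [0.075, -0.015, -0.039], [0.1, -0.019, -0.053], [0.125, -0.022, -0.066]]
[[0.025, -0.003, -0.014], [0.05, -0.005, -0.027], [0.075, -0.007, -0.041], [0.1, -0.009, -0.055], [0.125, -0.01, -0.069]]
[[0.015, -0.0, -0.008], [0.025, -0.0, -0.014], [0.03, -0.0, -0.017], [0.03, -0.0, -0.017], [0.03, -0.0, -0.017]]
74.34156000000002
```

Request:
step_arm:
  motion:
    - [[0,0,0.01,-0.005,-0.002,0,-1],[0,0,0.025,-0.013,-0.004,0,-1],[0,0,0.045,-0.024,-0.008,0,-1],[0,0,0.065,-0.035,-0.012,0,-1],[0,0,0.085,-0.045,-0.016,0,-1]]

```text
time_s: 18.15
tcp_pos: [0.5058, 0.1007, 0.1684]
orientation: [0.0, 0.98, 0.201, 0.0]
ft_force: [-0.6, 0.5, -2.1]
opening: 0.0103
finger_force: 107.4
```

Request:
step_arm:
  motion:
    - [[0,0,0.025,-0.013,-0.006,0,-1],[0,0,0.05,-0.025,-0.012,0,-1],[0,0,0.075,-0.038,-0.019,0,-1],[0,0,0.1,-0.05,-0.026,0,-1],[0,0,0.125,-0.061,-0.033,0,-1]]

```text
time_s: 18.77
tcp_pos: [0.4875, 0.0907, 0.1684]
orientation: [0.0, 0.957, 0.292, -0.0]
ft_force: [0.7, -0.1, -3.7]
opening: 0.0103
finger_force: 107.3
```

Run:
```python
from tilt import *
p=ctrl.get_state()["tcp_pos"];go(.5,0,.168,0)
tilt("t6",p[2]-.0619,np.array([.549,-.0025]),0)
```

```text
t 18.775 p [0.4875 0.0907 0.1684] yaw -56.1 tilt [ 0. -0.] d rot 0.653 d pos [ 0.042 -0.302 -0.001] q7 -1.19
rim 872 slope x,y [-0.0009 -0.001 ] off -0.0012
floor 4400 slope x,y [-0.0022  0.0039] off -0.0011
ball 348 [-0.00451883 -0.00080548  0.15521567]
```

Ball centred and dish level, so I'll continue the turn.

Request:
step_arm:
  motion:
    - [[0,0,0.025,-0.011,-0.008,0,-1],[0,0,0.05,-0.023,-0.016,0,-1],[0,0,0.075,-0.034,-0.025,0,-1],[0,0,0.1,-0.044,-0.034,0,-1],[0,0,0.125,-0.054,-0.044,0,-1]]

```text
time_s: 19.45
tcp_pos: [0.4714, 0.0775, 0.1684]
orientation: [0.0, 0.925, 0.38, 0.0]
ft_force: [0.5, 0.8, -3.8]
opening: 0.0105
finger_force: 107.3
```

Request:
step_arm:
  motion:
    - [[0,0,0.025,-0.01,-0.01,0,-1],[0,0,0.05,-0.019,-0.02,0,-1],[0,0,0.075,-0.028,-0.031,0,-1],[0,0,0.1,-0.037,-0.042,0,-1],[0,0,0.125,-0.045,-0.053,0,-1]]

```text
time_s: 20.08
tcp_pos: [0.4579, 0.0616, 0.1684]
orientation: [0.0, 0.885, 0.465, -0.0]
ft_force: [0.3, -0.2, -3.4]
opening: 0.0103
finger_force: 107.3
```

Request:
step_arm:
  motion:
    - [[0,0,0.025,-0.008,-0.012,0,-1],[0,0,0.05,-0.015,-0.024,0,-1],[0,0,0.075,-0.022,-0.036,0,-1],[0,0,0.1,-0.028,-0.048,0,-1],[0,0,0.125,-0.034,-0.061,0,-1]]

```text
time_s: 20.7
tcp_pos: [0.4476, 0.0432, 0.1684]
orientation: [0.0, 0.838, 0.546, -0.0]
ft_force: [0.8, -0.2, -3.1]
opening: 0.0106
finger_force: 107.3
```

Run:
```python
from tilt import *
p=ctrl.get_state()["tcp_pos"];go(.438,-.002,.168,0)
tilt("t7",p[2]-.0619,np.array([.549,-.0025]),0)
```

```text
t 20.7 p [0.4476 0.0432 0.1684] yaw -23.9 tilt [ 0. -0.] d rot 0.278 d pos [-0.032 -0.151 -0.001] q7 -0.61
rim 873 slope x,y [-0.0026 -0.0001] off -0.0011
floor 4383 slope x,y [-0.0032  0.0022] off -0.0012
ball 348 [-0.00344448 -0.00234672  0.15509576]
```

Request:
step_arm:
  motion:
    - [[0,0,0.025,-0.005,-0.013,0,-1],[0,0,0.05,-0.01,-0.026,0,-1],[0,0,0.075,-0.015,-0.039,0,-1],[0,0,0.1,-0.019,-0.053,0,-1],[0,0,0.125,-0.022,-0.066,0,-1]]

```text
time_s: 21.38
tcp_pos: [0.4411, 0.0235, 0.1684]
orientation: [0.0, 0.784, 0.621, -0.0]
ft_force: [0.0, 0.4, -3.6]
opening: 0.0104
finger_force: 107.2
```

Request:
step_arm:
  motion:
    - [[0,0,0.025,-0.003,-0.014,0,-1],[0,0,0.05,-0.005,-0.027,0,-1],[0,0,0.075,-0.007,-0.041,0,-1],[0,0,0.1,-0.009,-0.055,0,-1],[0,0,0.125,-0.01,-0.069,0,-1]]

```text
time_s: 22.0
tcp_pos: [0.4381, 0.0028, 0.1684]
orientation: [0.0, 0.722, 0.692, -0.0]
ft_force: [-0.1, -0.1, -3.7]
opening: 0.0104
finger_force: 107.3
```

Request:
step_arm:
  motion:
    - [[0,0,0.015,0,-0.008,0,-1],[0,0,0.025,0,-0.014,0,-1],[0,0,0.03,0,-0.017,0,-1],[0,0,0.03,0,-0.017,0,-1],[0,0,0.03,0,-0.017,0,-1]]

```text
time_s: 22.62
tcp_pos: [0.4383, -0.002, 0.1684]
orientation: [0.0, 0.707, 0.707, 0.0]
ft_force: [0.1, 0.3, -3.7]
opening: 0.0104
finger_force: 107.3
```

Request:
step_arm:
  motion:
    - [[0,0,0,0,0,0,-1],[0,0,0,0,0,0,-1],[0,0,0,0,0,0,-1],[0,0,0,0,0,0,-1],[0,0,0,0,0,0,-1]]

```text
time_s: 23.25
tcp_pos: [0.4383, -0.0021, 0.1684]
orientation: [0.0, 0.707, 0.707, 0.0]
ft_force: [0.3, -0.0, -3.6]
opening: 0.0103
finger_force: 107.3
```

Run:
```python
from tilt import *
p=ctrl.get_state()["tcp_pos"];go(.438,-.002,.168,0)
for t in("t8","t9"): tilt(t,p[2]-.0619,np.array([.549,-.0025]),0)
f=ctrl.grab_frame("top");W=cloud(f);m=(W[...,0]>.63)&(W[...,0]<.7)&(abs(W[...,1])<.08)&(W[...,2]>.16);print("free tab",W[m].mean(0),m.sum())
Z=W[...,2];P=W[(np.hypot(W[...,0]-.515,W[...,1]+.371)<.1)&(Z>.115)];print("pail rim",P.mean(0),P[:,:2].ptp(0) if hasattr(P,'ptp') else np.ptp(P,0))
hsv=cv2.cvtColor(f["pixels"],cv2.COLOR_BGR2HSV);m=(np.hypot(W[...,0]-.515,W[...,1]+.371)<.07)&(hsv[...,1]>90);print("bark px",m.sum(),np.nanmax(Z[m]))
cv2.imwrite("pics/final.png",f["pixels"])
cv2.imwrite("pics/pail.png",cv2.resize(f["pixels"][200:300,265:565],None,fx=2.6,fy=2.6,interpolation=cv2.INTER_CUBIC))
```

```text
t 23.25 p [ 0.4383 -0.0021  0.1684] yaw 0.1 tilt [0. 0.] d rot -0.001 d pos [-0.001  0.    -0.001] q7 -0.12
rim 834 slope x,y [-0.0014  0.0005] off -0.0011
floor 4542 slope x,y [-0.0046  0.0011] off -0.0012
ball 351 [-0.00184938 -0.00326698  0.1550581 ]
rim 837 slope x,y [-0.0007  0.0016] off -0.0013
floor 4550 slope x,y [-0.0042 -0.0011] off -0.0011
ball 346 [-0.00172072 -0.00297677  0.15520482]
free tab [ 0.65944985 -0.00148333  0.17639011] 175
pail rim [ 0.51472072 -0.38403878  0.12474791] [0.16462054 0.16665635 0.01733984]
bark px 476 0.05228559030013464
```

View pics/final.png

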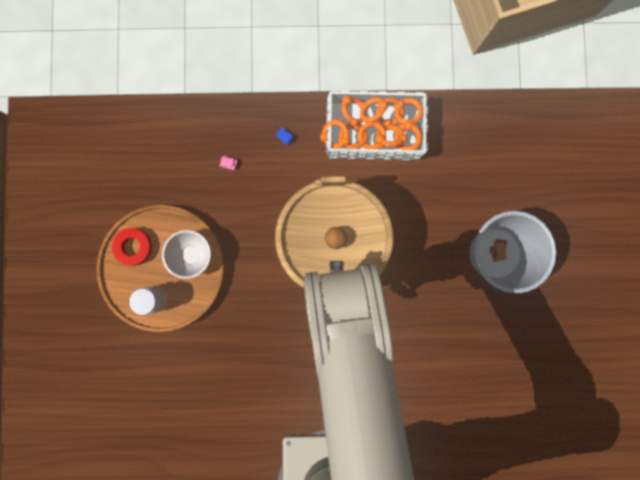

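View pics/pail.png

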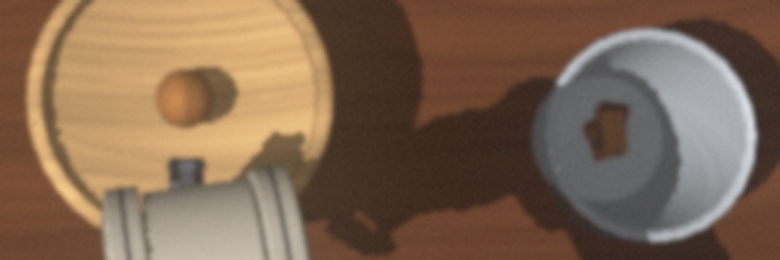

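The final view shows the free grip pointing to the courtyard at (330,181) and the ball centred at (335,238). Both pieces of bark are stacked in the upright pail at (499,250), the dish is level and still, and nothing else has moved. I'm handing in.

```bash
python3 -c "
from plant import ctrl
print(ctrl.sign_off())"
```

```text
the job is handed in; nothing more can be done
None
```

I handed the job in at about 23 s with both bits of bark in the pail and the arm still holding the dish level and still, about 10 cm up; its free grip points straight to the courtyard, the ball is centred, and no verdict was returned.

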